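# Tare the empty bowl on the packing-shed scale

### The arm

A 7-joint arm with a two-finger parallel gripper is mounted at the origin on the work surface. World frame = base frame: x ahead of the robot, y to its left, z up, the work surface at z = 0. Lengths are in m, angles in degrees, forces in N, time in s.
With the tool pointing down it reaches from about 0.35 to 0.775 m from the base axis. Payload 3.1 kg.
Tool frame: the origin (TCP) lies on the centre line of the jaws, within the pads' length; the fingertips stand 17 mm ahead of it and the grasp point (between the pads) lies 2 mm behind it (robot.tip_reach is the distance from the TCP to the fingertips, in m); z points along the fingers, y is the direction in which the jaws open and shut (so a half turn about z gives the same grasp; the last joint's range is limited). The gripper opens to 85 mm and grips with 20 to 120 N. Pads are 22 mm wide; open, the fingers measure 114 mm over their backs; the gripper's body (76 mm by 85 mm) begins 54 mm behind the grasp point. The pads swing forward as they close: fully open they stand 13 mm farther back than shut.
Start: joints at [67.34, 17.813, 0.802, 86.603, -0.252, 75.585, -1.558], TCP at [0.191, -0.516, 0.248] pointing down, gripper open.
Joint ranges: [-154.91, 154.91], [-16.99, 109.72], [-72.82, 74.43], [7.12, 147.25], [-82.49, 262.49], [11.32, 116.49], [-174.64, 174.64]. Speed limits (degrees/s): [159.86, 159.86, 180, 180, 180, 180, 180].

### API

Orientations are given as [roll, pitch, yaw] about the fixed x, y, z axes, in that order (R = Rz(yaw) Ry(pitch) Rx(roll)).
In Python, from station import robot, fingers, vision, workorder, recognise gives the robot as it stands. Calls block until the motion is done:
- robot.move_to(position, orientation): joint-space move of the TCP to a pose.
- robot.line_to(position, orientation=None, velocity=0.15, f_stop=None): straight line of the TCP; orientation=None keeps the orientation; velocity is the mean speed in m/s. With f_stop (N) it stops when the force on the tool has changed by that much, and returns True; else False.
- robot.move_j(angles): joint-space move.
- fingers.gripper_to(opening, force=None): opening from 0.0 (shut) to 1.0 (fully open); force is the grip in N (None keeps the last); returns when the fingers have stopped.
- robot.pause(seconds).
- robot.inverse_kinematics(position, orientation): joint angles nearest the present ones, or None.
- vision.grab_frame(name): name is "scene" or "top" or "wrist"; returns the picture (420x560x3 uint8, red, green, blue); there is no depth.
- vision.calibration(name): a dict with "mtx" (3x3 intrinsics, pixels), "extrinsics" (4x4, takes a point from world to camera coordinates); the wrist camera has in their place "T_tool_cam" (4x4, takes a point from camera to tool coordinates, whose origin is the TCP and whose axes are the flange's). Camera axes: x right, y up, looking along -z (the intrinsics and any distortion apply to the point x, -y, -z); pixel columns grow to the right and rows downward; lengths in m; the calibration is good to about 2 mm. A picture is of the moment at which its call begins: read the wrist's pose just before it. calibration takes no time and is no camera call.
A pose or a line that the arm cannot do raises robot.PlanningError and nothing moves.
- workorder.close_job(): hands the job in, once; it reports no verdict.
Trained networks look in the newest picture that a camera, given by its name, has taken for a name from the list of things; names that differ only in an ending like _2 or _b are one class to them, and where a whole thing is asked for, a point or a joint stands for the part that bears it (a point fixed in the world has none). Each returns a list of dicts, best first, with "p" (0 to 1); they miss things now and then, are a little off and sometimes report something else, mostly with a low value. They report only what shows in the picture. A call takes as long as a camera call. They do not tell look-alikes from the thing itself.
- recognise(label, camera): "rect" ([centre column, centre row, width, height] in pixels, round what is visible of it).
Readings, each from a call of its own:
- robot.current_time_s(): time.
- robot.current_joint_positions(): joint angles.
- robot.current_dq(): joint speeds.
- robot.current_joint_torque(): joint torques, N m.
- robot.current_tool_pos(): TCP position.
- robot.current_eef_rot(): TCP orientation.
- robot.current_contact_force(): force on the tool from outside, world axes, zero at the start.
- robot.current_torque(): the same for the moment, N m.
- robot.current_finger_gap(): opening from 0.0 (shut) to 1.0 (fully open).
Only numpy, scipy, OpenCV 4.12 (cv2) and the standard library are available. Lean on these libraries where they do the work, as an engineer would, in place of code of your own. Each camera call takes 0.05 s, during which the arm holds its last target. There are 200 camera calls.

### The job

Get the counter scale ready for weighing carrots: take the empty green bowl by its handle, set it down gently and upright in the middle of the steel pan (do not let it drop) and let go of it. Then, with the empty bowl standing there, press the blue tare key all the way down and let it come up again. Leave the bowl that already holds carrots where it is.

Things in the scene. Friction and masses are not known exactly. Their poses are not given: they have to be found in the camera images.
- bowl_center (a point): The EMPTY bowl: round, green, 200 g, 120 mm across the rim, 88 at the foot, rim 45 high, wall 4, with a fixed white bow handle over it. Point: on its upright axis, 43 mm above the underside (half its height of 86). z up. The handle's bar runs along x, level, centre 37 mm straight above this point, 14 mm wide (y), 12 high, clear for 60 mm of its length; open below it down to the floor, 5 mm thick.
- full_bowl_center (a point): The other bowl, of the same shape and colour, but with three orange carrots lying in it: leave it alone. Same point and axes as for the empty bowl. The two bowls stand side by side on the bench on the robot's right, either one nearer to the scale.
- pan (a point): Centre of the top face of the flat, level, rigid steel pan of the counter scale, fixed on the bench at the robot's left. Pan 200 mm (x) by 290 (y), its top 95 mm above the bench. Axes are the scale's: x from its key side (towards the robot) to its far side, y to its left, z up. The white housing below is 310 x 300 mm.
- tare_top (a point): Centre of the top of the blue tare key, a round push button 32 mm across, on the dark key strip on the robot's side of the scale: 158 mm in -x and 90 mm in -y from the pan's centre, axes the scale's. At rest its top is 8 mm above the pan and 10 mm above its grey collar (48 mm wide). The point moves with the key. The red key 180 mm away (+y) is another one, not wanted.
- tare (a joint): Travel of the blue tare key in m: 0 at rest, 0.006 fully down, pressed straight down. It springs back by itself; it begins to move at about 1.5 N and is fully down at 5 N.
There are look-alikes about, which are no part of the job. What is shaped like the part that bears bowl_center but pink or yellow is not meant.

How it is judged (in metres and radians):
On the way, in this order (a step that is already met when the one before it is completed fails the run):
1. the empty bowl stands upright in the middle of the pan, let go of and at rest, with the tare key not yet pressed (horizontal distance between bowl_center and pan below 0.04 m and z of bowl_center in the frame of pan between 0.036 and 0.05 m and angle between bowl_center's own z axis and vertical below 0.175 rad and contact force between the fingers and bowl below 0.1 N and linear speed of bowl below 0.03 m/s and value of joint tare below 0.0015 m), for 0.2 s.
2. the blue tare key is pressed down while the empty bowl stands free on the pan (horizontal distance between bowl_center and pan below 0.04 m and z of bowl_center in the frame of pan between 0.036 and 0.05 m and angle between bowl_center's own z axis and vertical below 0.175 rad and contact force between the fingers and bowl below 0.1 N and value of joint tare above 0.004 m), for 0.05 s.
At the end, for the whole second after the job is handed in: The empty bowl stands upright (within 10 degrees) on the pan, its centre within 40 mm of the pan's centre, released and at rest; the tare key has been pressed at least 4 mm and is up again; the bowl with carrots is within 30 mm of where it was (all of step 1 and distance of full_bowl_center from where it was at the start of the episode below 0.03 m); the robot touches nothing.
It fails at once if the tare key is pressed while the empty bowl does not stand in the middle of the pan (value of joint tare above 0.003 m and not (horizontal distance between bowl_center and pan below 0.04 m and z of bowl_center in the frame of pan between 0.036 and 0.05 m and angle between bowl_center's own z axis and vertical below 0.175 rad)).
It fails at once if the empty bowl is dropped (falls free at more than 0.5 m/s, a drop of about 13 mm) (contact force between the fingers and bowl below 0.1 N and linear speed of bowl above 0.5 m/s).
It fails at once if the bowl with carrots is moved by more than 30 mm (distance of full_bowl_center from where it was at the start of the episode above 0.03 m).
It also fails if it takes over 50 s, if anything falls off the work surface, if the arm or the gripper's body presses on something with over 40 N, if the wrist force passes 120 N, or if a joint passes its speed limit or range.

## Working session

There is one attempt and no reset: what is moved stays moved. The work goes in short steps, each a Python script; the robot and the scene stay as the last script left them, time stands still between calls to the robot, and variables do not carry over. Pictures are saved under pics/ and viewed, about 8 in all and at most 12, crops included, and the job is handed in when it is done.

```bash
mkdir -p pics; python3 - <<'E'
from station import robot, fingers, vision, workorder, recognise
import cv2,numpy as np
print(robot.current_time_s(),robot.current_tool_pos(),robot.current_eef_rot())
for n in("scene","top"):
    im=vision.grab_frame(n); cv2.imwrite(f"pics/{n}0.png",im[:,:,::-1])
    for l in("bowl_center","full_bowl_center","pan","tare_top"):
        print(n,l,[(np.round(d["rect"]).tolist(),round(d["p"],2)) for d in recognise(l,n)])
    c=vision.calibration(n);print({k:np.round(v,4).tolist() if k!='name' else v for k,v in c.items()})
a,b=[cv2.imread(f"pics/{n}0.png") for n in("scene","top")]
E
```

```text
0.0 [ 0.19033355 -0.51527116  0.2472399 ] [-1.79865726e+02  5.36785879e-03  2.02766818e+01]
scene bowl_center [([134.0, 258.0, 38.0, 45.0], 0.9), ([245.0, 232.0, 46.0, 47.0], 0.84), ([259.0, 175.0, 37.0, 31.0], 0.64)]
scene full_bowl_center [([173.0, 204.0, 40.0, 40.0], 0.89)]
scene pan [([378.0, 248.0, 127.0, 113.0], 0.73)]
scene tare_top []
{'mtx': [[429.1924, 0.0, 273.842], [0.0, 429.1924, 210.8025], [0.0, 0.0, 1.0]], 'extrinsics': [[-0.0607, 0.998, 0.0152, 0.1405], [-0.7722, -0.0566, 0.6328, 0.3298], [0.6324, 0.0266, 0.7742, -1.5675], [0.0, 0.0, 0.0, 1.0]]}
top bowl_center [([316.0, 286.0, 53.0, 52.0], 0.94), ([443.0, 149.0, 51.0, 49.0], 0.65), ([321.0, 191.0, 50.0, 53.0], 0.62)]
top full_bowl_center [([414.0, 223.0, 50.0, 54.0], 0.71)]
top pan [([171.0, 180.0, 134.0, 133.0], 0.74)]
top tare_top [([205.0, 228.0, 10.0, 13.0], 0.72)]
{'mtx': [[403.6167, 0.0, 282.5194], [0.0, 403.6167, 204.6284], [0.0, 0.0, 1.0]], 'extrinsics': [[0.0002, -0.9996, -0.0287, -0.1016], [0.9944, -0.0029, 0.106, -0.5128], [-0.106, -0.0285, 0.994, -0.9349], [0.0, 0.0, 0.0, 1.0]]}
```

View both.

View pics/scene0.png

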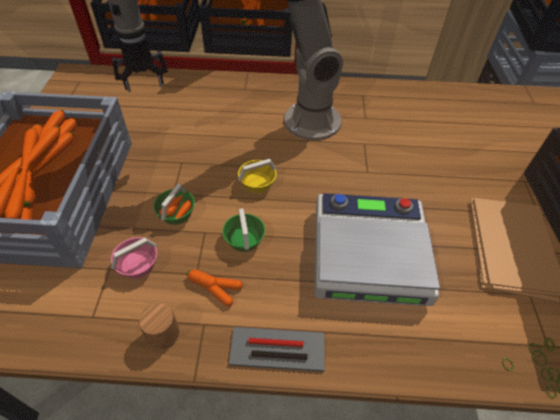

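View pics/top0.png

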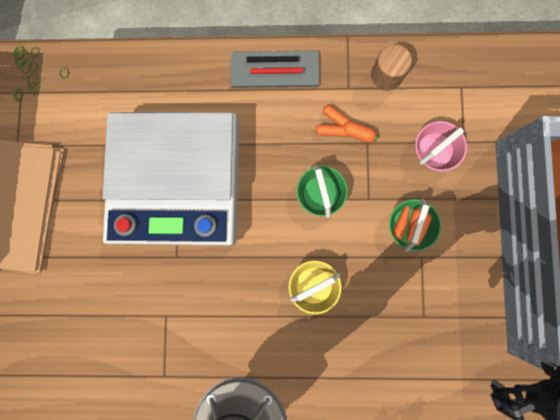

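Top view: green bowl with no carrots at (321,191), scene (245,232). Others that could be mistaken for it: green with carrots at top (414,223), pink (443,149), yellow (315,287). The blue key is at top (205,225), red at (124,225). Next I'll measure.

```bash
cat > h.py <<'E'
from station import robot, fingers, vision, workorder, recognise
import cv2,numpy as np
from scipy.spatial.transform import Rotation as R
def cam(name):
    c=vision.calibration(name)
    if "extrinsics" in c: T=np.linalg.inv(c["extrinsics"])
    else:
        W=np.eye(4);W[:3,:3]=R.from_euler("xyz",robot.current_eef_rot(),degrees=True).as_matrix();W[:3,3]=robot.current_tool_pos()
        T=W@c["T_tool_cam"]
    return c["mtx"],T,c.get("dist")
def on_plane(uv,z,C):
    K,T,_=C; d=T[:3,:3]@(np.linalg.inv(K)@[uv[0],uv[1],1]*[1,-1,-1]); o=T[:3,3]
    return o+d*(z-o[2])/d[2]
def proj(p,C):
    K,T,_=C; q=np.linalg.inv(T)@[*p,1]; q=K@(q[:3]*[1,-1,-1]); return q[:2]/q[2]
def blob(mask):
    n,l,s,c=cv2.connectedComponentsWithStats(mask.astype(np.uint8)); i=1+np.argmax(s[1:,4])
    return c[i],s[i],np.argwhere(l==i)[:,::-1]
def handle(im,rect,C,z=0.083):
    x,y,w,h=rect; x0,y0=int(x-w/2),int(y-h/2)
    hsv=cv2.cvtColor(im[y0:int(y+h/2),x0:int(x+w/2)],cv2.COLOR_RGB2HSV)
    c,s,p=blob((hsv[...,1]<60)&(hsv[...,2]>150)); p=p+[x0,y0]
    P=np.array([on_plane(q,z,C)[:2] for q in p]); (cx,cy),(a,b),ang=cv2.minAreaRect(P.astype(np.float32))
    m=P.mean(0); v=np.linalg.svd(P-m,full_matrices=False)[2][0]
    return m,(cx,cy),(a,b),np.degrees(np.arctan2(v[1],v[0]))%180,len(p)
E
python3 - <<'E'
from h import *
print(vision.calibration("wrist"), list(vision.calibration("top")))
im=cv2.imread("pics/top0.png")[:,:,::-1].copy();C=cam("top")
print(handle(im,(321,191,54,58),C))
hsv=cv2.cvtColor(im,cv2.COLOR_RGB2HSV);H,S,V=cv2.split(hsv)
g=np.zeros_like(H,bool);g[160:222,290:352]=1
c,s,p=blob(g&(H>45)&(H<85)&(S>100)); ctr,r=cv2.minEnclosingCircle(p.astype(np.float32)); print("rim",ctr,r,on_plane(ctr,.045,C))
for nm,z,box in(("top",.103,(190,215,220,240)),):
    m=np.zeros_like(H,bool);m[box[1]:box[3],box[0]:box[2]]=1
    m&=(H>95)&(H<125)&(S>130)&(V>110); c,s,p=blob(m);print("blue",c,s,on_plane(c,z,C))
m=np.zeros_like(H,bool);m[105:212,95:245]=1
m&=(S<40)&(V>120)&(V<225)
c,s,p=blob(m);rr=cv2.minAreaRect(p.astype(np.float32));print(rr,s)
for q in cv2.boxPoints(rr): print(on_plane(q,.095,C))
print("row160",im[160,96:112].mean(1).round(),im[160,228:244].mean(1).round());print("col170",im[106:122,170].mean(1).round(),im[190:212,170].mean(1).round())
S2=cv2.imread("pics/scene0.png")[:,:,::-1].copy();C2=cam("scene")
print("scene",handle(S2,(245,232,46,47),C2))
hs=cv2.cvtColor(S2,cv2.COLOR_RGB2HSV);m=np.zeros(S2.shape[:2],bool);m[190:212,328:352]=1
c,s,p=blob(m&(hs[...,0]>95)&(hs[...,0]<125)&(hs[...,1]>130)&(hs[...,2]>110));print("scene blue",c,s,on_plane(c,.101,C2))
E
```

```text
{'mtx': array([[326.82996831,   0.        , 283.49872025],
       [  0.        , 326.82996831, 212.49136511],
       [  0.        ,   0.        ,   1.        ]]), 'T_tool_cam': array([[-5.40482822e-04,  9.47466553e-01,  3.19854402e-01,
         8.21018490e-02],
       [ 9.99999479e-01,  2.35215427e-04,  9.93026166e-04,
         3.49607793e-04],
       [ 8.65624389e-04,  3.19854772e-01, -9.47466187e-01,
        -1.25439545e-01],
       [ 0.00000000e+00,  0.00000000e+00,  0.00000000e+00,
         1.00000000e+00]])} ['mtx', 'extrinsics']
(array([ 0.53648536, -0.19497612]), (0.5337019562721252, -0.19600558280944824), (0.11147778481245041, 0.015818260610103607), np.float64(12.774696191831225), 319)
rim (317.5, 191.5) 24.382469177246094 [ 0.54115388 -0.18458361  0.045     ]
blue [203.78571429 225.16233766] [197 219  15  14 154] [0.45968479 0.0678018  0.103     ]
((169.3914794921875, 160.44857788085938), (131.6437530517578, 98.01962280273438), 1.3971812725067139) [  103   112   134   100 11470]
[0.49917488 0.29836156 0.095     ]
[0.72510065 0.30367917 0.095     ]
[7.14592792e-01 4.83100551e-04 9.50000000e-02]
[0.4912596  0.00303158 0.095     ]
row160 [141. 140. 138. 140. 142. 138. 128. 128. 154. 198. 212. 208. 204. 209.
 208. 207.] [213. 213. 194. 151. 163. 166. 152. 120. 111. 106.  98.  91.  89.  92.
  88.  90.]
col170 [104. 106. 110. 109. 116. 120. 137. 185. 209. 208. 208. 210. 209. 212.
 208. 208.] [203. 205. 204. 207. 208. 209. 209. 208. 199. 196. 228. 237. 236. 233.
 237. 242. 244. 240. 210. 167. 113.  70.]
scene (array([ 0.54523992, -0.19291102]), (0.5443898439407349, -0.19303230941295624), (0.08499071002006531, 0.01353492308408022), np.float64(14.141530722136118), 121)
scene blue [339.64615385 198.26153846] [335 195  10   8  65] [0.45950186 0.06944026 0.101     ]
```

```bash
python3 - <<'E'
from h import *
robot.move_to([0.55,0.13,0.36],[180,0,0])
C=cam("wrist");im=vision.grab_frame("wrist");cv2.imwrite("pics/w_scale.png",im[:,:,::-1]);np.save("C_scale.npy",C[1])
print([(n,proj(p,C).round()) for n,p in(("pan",(.62,.1545,.095)),("key",(.4595,.0685,.103)))])
print("rec",[(d["rect"],d["p"]) for l in("pan","tare_top") for d in recognise(l,"wrist")])
robot.move_to([0.54,-0.193,0.26],[180,0,13])
C=cam("wrist");im=vision.grab_frame("wrist");cv2.imwrite("pics/w_bowl.png",im[:,:,::-1]);np.save("C_bowl.npy",C[1])
print(proj((.54,-.193,.083),C),robot.current_time_s())
print("rec",[(d["rect"],d["p"]) for d in recognise("bowl_center","wrist")])
a=cv2.imread("pics/w_scale.png");b=cv2.imread("pics/w_bowl.png")
cv2.imwrite("pics/both.png",cv2.resize(np.vstack([a,b]),(400,600),interpolation=cv2.INTER_AREA))
E
```

```text
[('pan', array([261., 114.])), ('key', array([331., 245.]))]
rec [([256.4, 136.6, 275.5, 258.8], 0.9), ([331.4, 246.1, 24.5, 24.2], 0.63)]
[285.51927328 193.99815037] 4.6167
rec [([283.3, 177.6, 112.4, 113.0], 0.91), ([230.4, 339.9, 94.1, 82.4], 0.84), ([531.4, 148.3, 54.7, 102.5], 0.57)]
```

View pics/both.png

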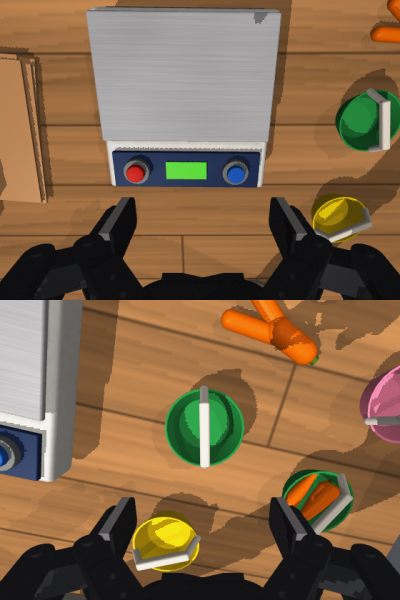

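The wrist crop shows the empty green bowl in the centre with no carrots. The full bowl is lower right, the yellow one lower left and the pink one at the right edge. In the scale view the blue key is to the right, and its position matches my projection. Next I refine both from these pictures.

```bash
python3 - <<'E'
from h import *
K=vision.calibration("wrist")["mtx"]
im=cv2.imread("pics/w_bowl.png")[:,:,::-1].copy();C=(K,np.load("C_bowl.npy"),None)
print("handle",handle(im,(285,178,112,114),C,.086))
hsv=cv2.cvtColor(im,cv2.COLOR_RGB2HSV);H,S,V=cv2.split(hsv)
g=np.zeros_like(H,bool);g[110:245,220:350]=1
c,s,p=blob(g&(H>45)&(H<85)&(S>100)&(V>40)); hull=cv2.convexHull(p.astype(np.int32)); e=cv2.fitEllipse(hull);print("rim",e,s,on_plane(e[0],.045,C))
im=cv2.imread("pics/w_scale.png")[:,:,::-1].copy();C=(K,np.load("C_scale.npy"),None)
H,S,V=cv2.split(cv2.cvtColor(im,cv2.COLOR_RGB2HSV))
m=(H>100)&(H<118)&(S>150)&(V>140);g=np.zeros_like(m);g[225:265,310:352]=1;c,s,p=blob(m&g);b=on_plane(c,.103,C);print("blue",c,s,b)
m=((H<6)|(H>174))&(S>150)&(V>120);g=np.zeros_like(m);g[225:265,170:212]=1;c,s,p=blob(m&g);r=on_plane(c,.103,C);print("red",c,s,r,np.linalg.norm(r-b))
d=(r-b)[:2];yaw=np.arctan2(-d[0],d[1]);print("yaw",np.degrees(yaw));Rm=np.array([[np.cos(yaw),-np.sin(yaw)],[np.sin(yaw),np.cos(yaw)]])
print("pan",b[:2]+Rm@[.158,.09])
# pan rectangle: projected corners vs image
m=(S<45)&(V>110)&(V<215);m[202:]=0;m[:,:120]=0;m[:,400:]=0
c,s,p=blob(m);q=cv2.approxPolyDP(cv2.convexHull(p.astype(np.int32)),8,True)[:,0]
print([(u.tolist(),on_plane(u,.095,C)[:2].round(4).tolist()) for u in q])
E
```

```text
handle (array([ 0.54558706, -0.19225222]), (0.5441598296165466, -0.19248715043067932), (0.08884382247924805, 0.013248927891254425), np.float64(14.089368545190013), 1285)
rim ((287.21856689453125, 177.9744415283203), (109.40331268310547, 113.36275482177734), 87.26919555664062) [ 231  124   49  109 3977] [ 0.5474891  -0.19325905  0.045     ]
blue [330.26075949 245.27341772] [319 235  24  22 395] [0.45900343 0.06909206 0.103     ]
red [188.35294118 243.875     ] [177 233  24  22 408] [0.46137092 0.25022821 0.103     ] 0.18115161885606787
yaw -0.7488261537985409
pan [0.61816616 0.15701946]
[([393, 19], [0.7148, 0.0133]), ([372, 201], [0.5155, 0.0185]), ([144, 195], [0.5239, 0.3014]), ([121, 15], [0.7192, 0.2982])]
```

Measured: bowl (0.546, -0.193) at yaw 14°, pan (0.618, 0.157), key (0.459, 0.069). The keys come out 181 mm apart (180 given), and the pan corners agree with the pan centre. Now I grasp.

```bash
python3 - <<'E'
from h import *
o=[180,0,14]
robot.move_to([.546,-.193,.15],o)
robot.line_to([.546,-.193,.078],o,0.06)
print("F",robot.current_contact_force(),robot.current_tool_pos())
fingers.gripper_to(0.0,40)
print("gap",robot.current_finger_gap(),robot.current_contact_force())
robot.line_to([.546,-.193,.12],o,0.05); robot.pause(.3)
print("gap",robot.current_finger_gap(),robot.current_contact_force(),robot.current_time_s())
cv2.imwrite("pics/scene1.png",vision.grab_frame("scene")[140:300,130:370,::-1].repeat(3,0).repeat(3,1))
C=cam("wrist");im=vision.grab_frame("wrist");cv2.imwrite("pics/w_lift.png",im[:,:,::-1]);np.save("C_lift.npy",C[1])
E
```

```text
F [-0.13280063  0.87360377  1.13991991] [ 0.54642348 -0.19303995  0.07851277]
gap 0.1551432681013419 [-0.33965371  0.55257314  0.61653642]
gap 0.15064647379295645 [-0.0536174  -0.08105263 -1.84205611] 8.475
```

View pics/scene1.png

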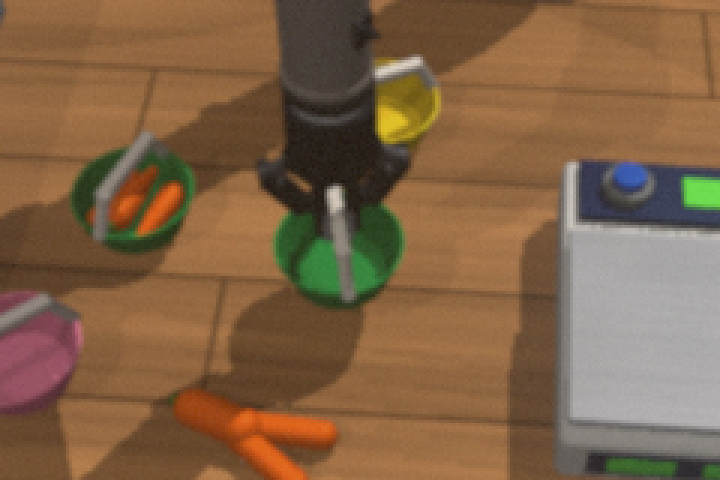

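View pics/w_lift.png

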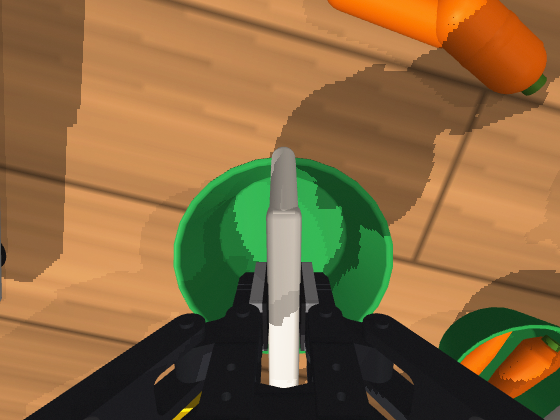

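The empty bowl is held squarely across the bar (pads at wrist px ~(283,290)) and hangs level; the wrist reads about -2 N, which is its weight. Next, place it.

```bash
python3 - <<'E'
from h import *
o=[180,0,14]
robot.line_to([.546,-.193,.24],o,0.12)
robot.line_to([.618,.157,.24],o,0.15)
robot.line_to([.618,.157,.184],o,0.06); robot.pause(.2)
print("gap",robot.current_finger_gap(),robot.current_contact_force())
hit=robot.line_to([.618,.157,.168],o,0.01,f_stop=2.5)
print(hit,robot.current_tool_pos(),robot.current_contact_force(),robot.current_time_s())
cv2.imwrite("pics/scene2.png",vision.grab_frame("scene")[150:310,290:470,::-1].repeat(3,0).repeat(3,1))
E
```

```text
gap 0.15068320116905817 [ 0.31856473  0.19009486 -1.8259415 ]
True [0.6178617  0.15739737 0.17285801] [0.08080947 0.44054908 4.57242988] 14.6
```

View pics/scene2.png

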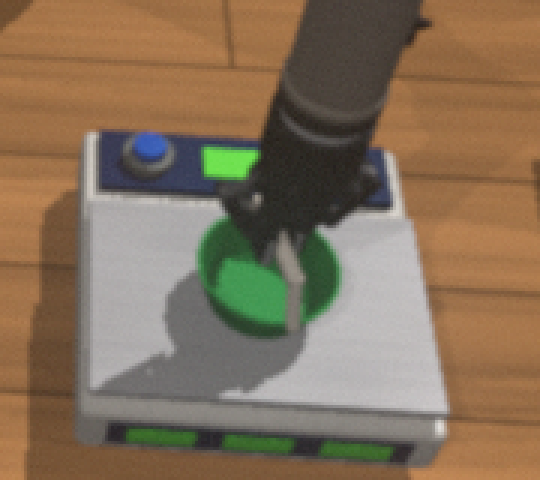

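Contact came at TCP z 0.1729 (expected 0.173). The bowl (crop px ~(270,270)) stands on the middle of the pan. Release, retreat, verify.

```bash
python3 - <<'E'
from h import *
o=[180,0,14]
fingers.gripper_to(0.3);fingers.gripper_to(1.0); robot.pause(.2)
print(robot.current_finger_gap(),robot.current_contact_force())
robot.line_to([.618,.157,.27],o,0.08)
robot.move_to([.53,.13,.36],[180,0,0]); robot.pause(.3)
C=cam("wrist");im=vision.grab_frame("wrist");cv2.imwrite("pics/w_placed.png",im[:,:,::-1])
H,S,V=cv2.split(cv2.cvtColor(im,cv2.COLOR_RGB2HSV))
g=np.zeros_like(H,bool);u,v=proj((.618,.157,.14),C).astype(int);g[max(v-80,0):v+80,u-80:u+80]=1
c,s,p=blob(g&(H>45)&(H<85)&(S>100)&(V>40));e=cv2.fitEllipse(cv2.convexHull(p.astype(np.int32)));print("rim",e,on_plane(e[0],.140,C))
m=(H>100)&(H<118)&(S>150)&(V>140);u,v=proj((.459,.069,.103),C).astype(int);g=np.zeros_like(m);g[v-20:v+20,u-20:u+20]=1;c,s,p=blob(m&g);print("blue",c,s,on_plane(c,.103,C))
print(robot.current_time_s())
E
```

```text
1.001454237529968 [-0.31675577  0.03413782 -0.69533006]
rim ((280.28936767578125, 88.87158966064453), (65.90807342529297, 126.6570053100586), 166.04331970214844) [0.62423898 0.13297594 0.14      ]
blue [332.07913669 230.55635492] [320 220  25  22 417] [0.45920799 0.06903031 0.103     ]
18.05
```

View pics/w_placed.png

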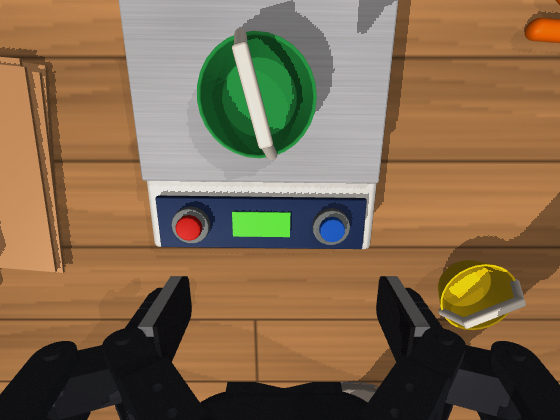

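The bowl stands upright on the pan: the rim spans columns 197–316 and rows 32–158, so its centre is at about (256,94). The fitted ellipse caught only the half of the bowl right of the handle, so I ignore it. The blue key is at (332,230). Now press.

```bash
python3 - <<'E'
from h import *
print("bowl",on_plane((256.5,94.5),.14,cam("wrist")))
o=[180,0,0]
fingers.gripper_to(0.0,20)
robot.move_to([.459,.069,.16],o)
robot.line_to([.459,.069,.126],o,0.06); robot.pause(.2)
print(robot.current_tool_pos(),robot.current_contact_force())
hit=robot.line_to([.459,.069,.105],o,0.012,f_stop=8); robot.pause(.3)
print(hit,robot.current_tool_pos(),robot.current_contact_force())
cv2.imwrite("pics/press.png",vision.grab_frame("scene")[150:310,290:470,::-1].repeat(3,0).repeat(3,1))
robot.line_to([.459,.069,.16],o,0.06)
robot.move_to([.45,.069,.30],o);robot.pause(.3)
print(robot.current_contact_force(),robot.current_time_s())
for n in("scene","top"): cv2.imwrite(f"pics/{n}_end.png",vision.grab_frame(n)[:,:,::-1])
a=cv2.imread("pics/top_end.png");b=cv2.imread("pics/top0.png")
C=cam("top")
H,S,V=cv2.split(cv2.cvtColor(a,cv2.COLOR_BGR2HSV));H0,S0,V0=cv2.split(cv2.cvtColor(b,cv2.COLOR_BGR2HSV))
f=lambda H,S:np.argwhere(((H>45)&(H<85)&(S>100))[190:260,380:450]).mean(0)
print("full bowl shift px",f(H,S)-f(H0,S0))
cv2.imwrite("pics/end.png",np.hstack([cv2.imread("pics/press.png"),cv2.resize(a[100:260,90:250],(480,480))])[:, :1020][::1,::1] if 0 else cv2.resize(np.hstack([cv2.imread("pics/press.png"),cv2.resize(a[90:260,90:260],(480,480))]),(790,372)))
E
```

```text
bowl [0.61908823 0.15676308 0.14      ]
[0.45929966 0.06903781 0.12634406] [ 0.36932029 -0.82867513  0.47257781]
True [0.45908114 0.06899836 0.11812392] [-0.92442439 -0.02122772  6.22945033]
[ 0.47319583  0.27813143 -0.33034146] 23.625
full bowl shift px [0.24548386 0.03139926]
```

View pics/end.png

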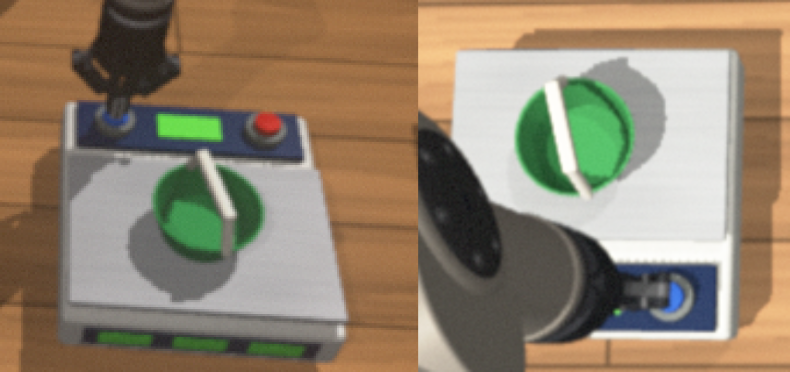

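The hold force of 6 N says the key was fully down, but the depth (tip about 2 mm below the nominal key top) does not. I'll press again further, with logging.

```bash
python3 - <<'E'
from h import *
o=[180,0,0]
print(robot.tip_reach,robot.current_finger_gap())
robot.move_to([.459,.069,.14],o);robot.pause(.2)
print(robot.current_contact_force()[2])
for z in np.arange(.130,.1075,-.0015):
    hit=robot.line_to([.459,.069,z],o,0.01,f_stop=14); robot.pause(.1)
    f=np.mean([robot.current_contact_force()[2] for _ in range(3)])
    print(round(z,4),robot.current_tool_pos()[2].round(4),f.round(2),hit)
    if f>14 or hit: break
robot.pause(.2)
cv2.imwrite("pics/press2.png",cv2.resize(vision.grab_frame("scene")[180:230,310:430,::-1],(720,300),interpolation=cv2.INTER_CUBIC))
print(robot.current_time_s())
E
```

```text
0.017 -0.0053767358154216275
-0.10400068257220416
0.13 0.1301 0.12 False
0.1285 0.1285 -0.08 False
0.127 0.127 -0.26 False
0.1255 0.1255 -0.82 False
0.124 0.1242 1.67 False
0.1225 0.1226 2.01 False
0.121 0.1211 2.27 False
0.1195 0.1196 3.95 False
0.118 0.1181 5.43 False
0.1165 0.1181 5.54 True
29.6167
```

View pics/press2.png

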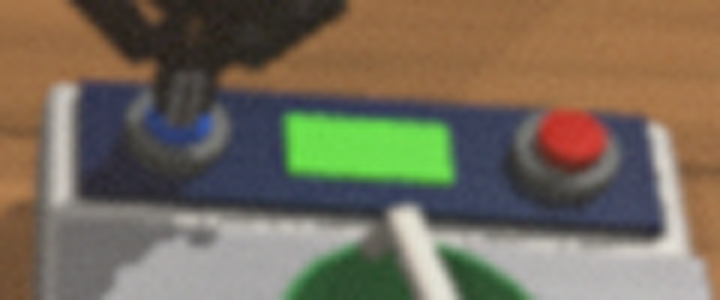

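The log settles it: contact at TCP z ≈ 0.1243 and a hard stop at ≈ 0.118, which is 6 mm of travel. The key was fully down both times. The picture shows it flush near its collar at (180,125), with the red key still raised. Retreat, final check and hand in.

```bash
python3 - <<'E'
from h import *
o=[180,0,0]
robot.line_to([.459,.069,.17],o,0.06)
robot.move_to([.45,-.02,.36],o);robot.pause(.5)
print(robot.current_contact_force(),robot.current_time_s())
a=vision.grab_frame("scene");cv2.imwrite("pics/fin.png",cv2.resize(a[140:310,120:460,::-1],(800,400)))
E
```

```text
[-0.58799742 -0.25480437  0.66290429] 31.9833
```

View pics/fin.png

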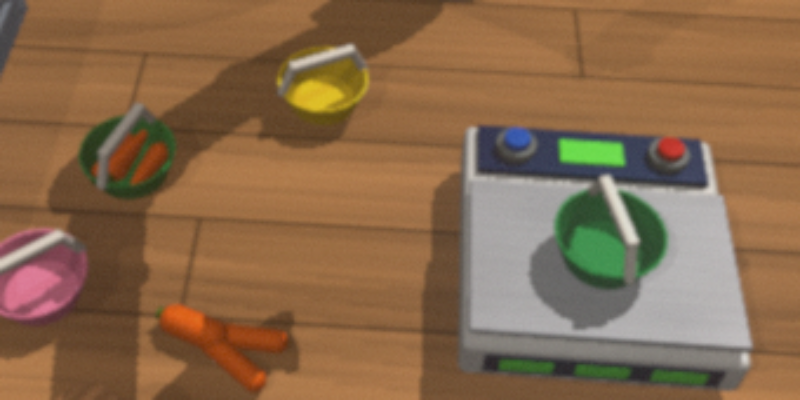

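The blue key is up again at (517,140), the empty bowl stands on the pan at (610,238), and the carrot bowl at (128,157) is untouched.

```bash
python3 -c "
from station import workorder; print(workorder.close_job())"
```

```text
the job is handed in; nothing more can be done
None
```

The job is handed in: the empty green bowl stands upright and released in the middle of the pan, and the blue tare key was pressed fully down and came back up. The hand-in reports no verdict.

- **Bowl placement:** I measured the bowl's centre about 1 mm from the pan's centre. It touched down at the expected height (TCP z 0.173 m), so it was not dropped. One automatic rim fit was wrong because it caught only half the bowl. I took the centre by eye from the rim's outline in the wrist picture instead.
- **Tare key:** I pressed it twice. After the first press the force (about 6 N) said fully down, but the depth seemed too small. The second, logged press showed about 6 mm of travel to a hard stop at about 5.5 N. My nominal key-top height was therefore about 4 mm too low for the closed fingertips, and the first press had stopped at that same depth.
- **Final state:** In the last picture the key is up and the robot is clear of everything. The carrot bowl shifted by only 0.25 pixel (under 1 mm) as measured after the first press, and it looks unmoved in the last picture. The robot's clock read about 32 s of the 50 s allowed.

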